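Slide the cream jar along the bench rail into its spring clip

TASK

Put the wide amber glass jar of leather cream away in its spring clip at the far end of the bench rail: bring it up against the rail where it stands, then slide it upright along the rail, keeping it against the rail all the way, and push it on past the sprung arm until it is home against the rubber bumper, with the arm closed in behind it. It is glass, so be gentle and do not force it; leave it standing there and do not disturb the polish tin, the shoe last or the brush.

Things in the scene. Friction and masses are not known exactly. Their poses are not given: they have to be found in the camera images.
- jar: squat amber glass jar, paper band, flat black lid; 96 mm in diameter (too wide to grip), 62 mm tall, straight sides, 0.35 to 0.65 kg. Origin at the centre of its underside, z up. Starts standing free near the rail's open end (rail y -130 to -170 mm), its side 25 to 55 mm short of the rail. Friction coefficient on bench and metal 0.3 to 0.4: it takes 1 to 2.6 N to slide it over the bench.
- rail: straight aluminium-faced beech rail fixed on the bench, 500 mm long, 32 mm high, 30 mm thick. Origin at the foot of its flat jar-side face, halfway along. x points from the face into the rail (the jar is on the -x side and touches the rail when its origin is at x = -48 mm); y runs along the face towards the clip end; z up. Jar and clip carriage both lie on the -x side.
- clip_range (a point): a point on the rail's face, 105 mm along y from its origin: the middle of the stretch where the clip carriage may be clamped. The carriage is not measured and is elsewhere each time: the seated jar's origin lies at y = 70 to 140 mm in the rail's frame, to be felt or seen. It is an aluminium stop block across the jar's path with a black thumbscrew; block and sprung arm reach 120 mm off the face.
- clip_far (a point): a point on the rail's face, 140 mm along y from its origin: beside the seated jar's origin if the carriage is clamped at its furthest. The black rubber bumper on the stop block faces the coming jar, 40 mm wide, 11 to 33 mm above the bench; it gives 4 mm at 2.5 N/mm, then it is hard. Block and arm are 37 mm tall, 51 mm at the thumbscrew over the rail.
- clip (a joint): angle (rad) of the clip's sprung steel arm opposite the rail: 0 free, growing as it is pushed away from the rail. The jar meets its flared mouth some 65 mm before home; it opens to 0.13 to 0.15 as the jar's widest part passes its nose 30 mm before home, and closes in behind it to 0.05 as the jar meets the bumper, 0.02 with the bumper fully pressed. It does not draw the jar in. Passing it takes 5 to 12 N.
- polish_tin: closed flat round polish tin, red lid, 74 mm in diameter, 24 mm tall, standing loose on the bench off the rail's open end, about 135 to 165 mm off the face and 280 to 305 mm back along y from the rail's origin. Origin at the centre of its underside. Not to be disturbed.
- last: wooden shoe last, 240 mm long (along its x), 70 mm wide, 74 mm tall, lying loose on the bench on the robot's side of the clip end, about 190 to 215 mm off the rail's face. Origin on the bench under its middle. Not to be disturbed.
- brush: shoe brush, 150 x 45 mm, 40 mm tall, standing on its bristles behind the rail. Origin on the bench under its middle, x along its length. Not to be disturbed.

How it is judged:
By the outcome, as a careful person would: the job done as asked, in the order asked, and still so for the second after the job is handed in, with the robot touching nothing.
It also fails if it takes over 64 s, if anything falls off the work surface, if the arm or the gripper's body presses on something with over 40 N, if the wrist force passes 120 N, or if a joint passes its speed limit or range.

ROBOT

A 6-joint arm with a two-finger parallel gripper is mounted at the origin on the work surface. World frame = base frame: x ahead of the robot, y to its left, z up, the work surface at z = 0. Lengths are in m, angles in rad, forces in N, time in s.
With the tool pointing down it reaches from about 0.35 to 0.775 m from the base axis. Payload 5.5 kg.
Tool frame: the origin (TCP) lies midway between the tips of the shut fingers; the grasp point (between the pads) lies 19 mm behind it; z points along the fingers, y is the line along which they close (so a half turn about z gives the same grasp; the last joint's range is limited). The gripper opens to 85 mm and grips with 20 to 120 N. Pads are 22 mm wide; open, the fingers measure 114 mm over their backs; the gripper's body (76 mm by 85 mm) begins 54 mm behind the grasp point. The pads swing forward as they close: fully open they stand 13 mm farther back than shut.
Start: joints at [-1.472, 0.313, 0.046, 1.304, 0, 1.431], TCP at [0.136, -0.559, 0.231] pointing down, gripper open.
Joint ranges: [-2.76, 2.76], [-0.86, 1.69], [-1.03, 1.26], [-2.2, 2.34], [-1.47, 1.5], [-3.14, 3.14]. Speed limits (rad/s): [2.57, 2.57, 3.14, 3.14, 3.14, 3.14].

INTERFACE

Orientations are given as a unit quaternion [w, x, y, z].
In Python, from workcell import env gives the robot as it stands. The module is installed in compiled form; this text tells all that it offers.
- The arm moves only by the tool servo_tool, never from a script. Its argument "increments" is a list of rows, each an object of numbers: "grip": the closure, from 0 (fully open) to 1 (shut); "x", "y", "z": the shift along the tool's x, y, z in mm; "roll": the turn about the tool's z in degrees. In form: [{"grip": .., "x": .., "y": .., "z": .., "roll": ..}, ...]. A call has 1 to 5 rows; each row shifts and turns the commanded pose from where the row before left it, along the tool's axes as they then stand; what a row does not reach is not made up. A row lasts 1/12 s, in which the tool goes at most 41.7 mm and 7.16 degrees, less where a joint would pass 70% of its speed; a pose out of reach is approached as far as the arm can. A call is refused whole if a number of a shift passes 41.7 or a number of a turn 7.16, either way. A call with a gripper value outside its range is refused whole. The fingers move at their own pace and stop on an object; "grip_force" is the grip in N (left out, the last holds). Time passes only in rows, so rows that do not move let the fingers close. It gives the time, the measured TCP pose, the force, the opening and the grip force at its end, in the units of the state.
- env.get_state(): the state, without advancing time (a new reading comes with each control period).
- env.read_camera(name): name is "scene" or "side" or "wrist"; returns the picture (480x640x3 uint8, red, green, blue); there is no depth.
- env.get_calibration(name): a dict with "vertical_fov" (degrees; the focal length in pixels is half the picture's height over the tangent of half this angle, whatever the lens; pixels are square), "cx", "cy" (the principal point, pixels), "rvec" (rotation vector, rad) and "tvec" (3), from world to camera coordinates, as OpenCV has them; the wrist camera has in their place "tool_from_camera" (4x4, takes a point from camera to tool coordinates, whose origin is the TCP and whose axes are the flange's). Camera axes: x right, y down, z forward; pixel columns grow to the right and rows downward; lengths in m; the calibration is good to about 2 mm. A picture is of the moment at which its call begins: read the wrist's pose just before it. get_calibration takes no time and is no camera call.
- env.hand_in(): hands the job in; it is judged then, once.
The state is a dict: "clock": time; "joint_pos": joint angles; "qvel": joint speeds; "tau": joint torques, N m; "tcp_pos": TCP position; "orientation": TCP orientation; "wrist_force": force on the tool from outside, world axes, zero at the start; "ft_torque": the same for the moment, N m; "finger_gap": finger opening in m; "grip_force": force on a finger pad.
Only numpy, scipy, OpenCV 4.12 (cv2) and the standard library are available. Lean on these libraries where they do the work, as an engineer would, in place of code of your own. Each camera call takes 0.05 s, during which the arm holds its last target. There are 200 camera calls.

## Working session

There is one attempt and no reset: what is moved stays moved. The work goes in short steps, Python scripts to look and compute and a tool call to move; the robot and the scene stay as the last step left them, time stands still between calls to the robot, and variables do not carry over. Pictures are saved under pics/ and viewed, at most 10 in all, crops included, and the job is handed in when it is done.

Besides the shell and the picture viewer there is one more tool, called after "Call:" as name(argument=value, ...), one argument or row to a line, values as JSON. servo_tool: Moves the arm, as the interface text tells. Its arguments: {"type":"object","properties":{"increments":{"type":"array"},"grip_force":{"type":"number"}},"required":["increments"]}

```bash
mkdir -p pics
cat > h.py <<'E'
import numpy as np, cv2
from workcell import env
def cal(n):
    c=env.get_calibration(n); f=240/np.tan(np.radians(c["vertical_fov"]/2))
    return c,np.array([[f,0,c["cx"]],[0,f,c["cy"]],[0,0,1]])
def ground(n,uv,z):
    c,K=cal(n);R=cv2.Rodrigues(np.array(c["rvec"],float))[0];t=np.array(c["tvec"],float)
    o=-R.T@t; d=R.T@np.linalg.inv(K)@np.array([uv[0],uv[1],1.]); return o+d*(z-o[2])/d[2]
def proj(n,P):
    c,K=cal(n); return cv2.projectPoints(np.array(P,float).reshape(-1,3),np.array(c["rvec"],float),np.array(c["tvec"],float),K,None)[0].reshape(-1,2)
def pic(n,f):
    im=env.read_camera(n)[:,:,::-1].copy(); cv2.imwrite("pics/"+f,im); return im
E
python3 - <<'E'
from h import *
print(env.get_state()); pic("scene","s1.png");pic("side","d1.png")
for n in("scene","side"):print(env.get_calibration(n))
E
```

```text
{'clock': 0.0, 'joint_pos': array([-1.47157483e+00,  3.14007671e-01,  4.49538093e-02,  1.30361884e+00,
        1.07795459e-05,  1.43116741e+00]), 'qvel': array([-0.00023318, -0.00026785,  0.00013654, -0.00207292,  0.00022254,
       -0.00058024]), 'tau': array([-5.52550282e-04, -4.80629611e+01,  2.98532706e+01,  1.94533705e-02,
       -1.68971487e-04, -2.00076738e-05]), 'tcp_pos': array([ 0.13596138, -0.55814777,  0.23039446]), 'orientation': array([-9.37885123e-04,  9.92876845e-01,  1.19141471e-01,  2.43422114e-05]), 'wrist_force': array([-0.26002906, -0.32179145,  0.29487112]), 'ft_torque': array([ 0.02971967,  0.02419214, -0.02966916]), 'grip_force': 0.0, 'finger_gap': 0.0859250813829275}
{'vertical_fov': 54.15417159676954, 'cx': 325.7818265287468, 'cy': 248.88957361118082, 'rvec': array([ 1.9186164 ,  1.10703098, -0.62449654]), 'tvec': array([-0.24472456, -0.25667106,  1.37876831])}
{'vertical_fov': 43.92349286550259, 'cx': 315.974345237911, 'cy': 240.9730283659537, 'rvec': array([ 2.15284182, -0.4822939 ,  0.24067352]), 'tvec': array([-0.57897795,  0.16175095,  0.81899465])}
```

View pics/s1.png

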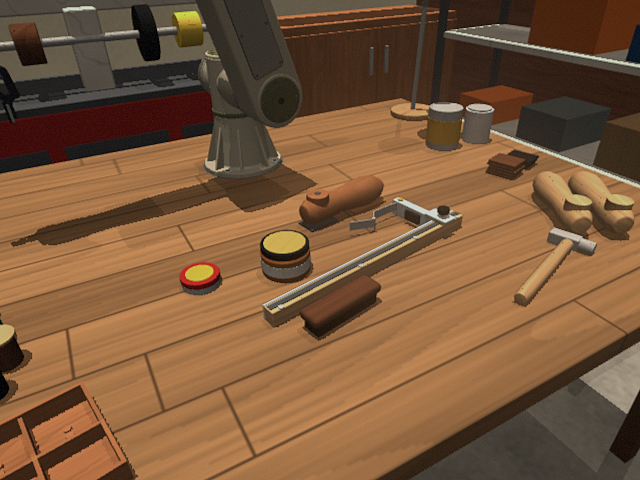

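View pics/d1.png

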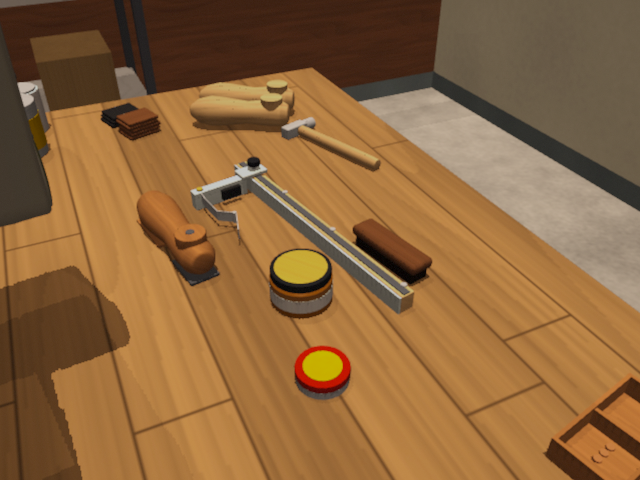

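The scene camera shows the jar at (285,255), the tin at (200,275) and the rail from (268,312) to (460,218), with the clip near (400,215). The side camera shows the jar lid at (301,271), the near rail end at (405,297) and the clip at (230,190). I'll enlarge the side view.

Run:
```python
import cv2
a=cv2.imread("pics/d1.png")[140:320,180:420];cv2.imwrite("pics/d1c.png",cv2.resize(a,(800,600),interpolation=cv2.INTER_CUBIC))
a=cv2.imread("pics/s1.png")[180:345,250:470];cv2.imwrite("pics/s1c.png",cv2.resize(a,(800,600),interpolation=cv2.INTER_CUBIC))
```

```text
(no output)
```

View pics/d1c.png

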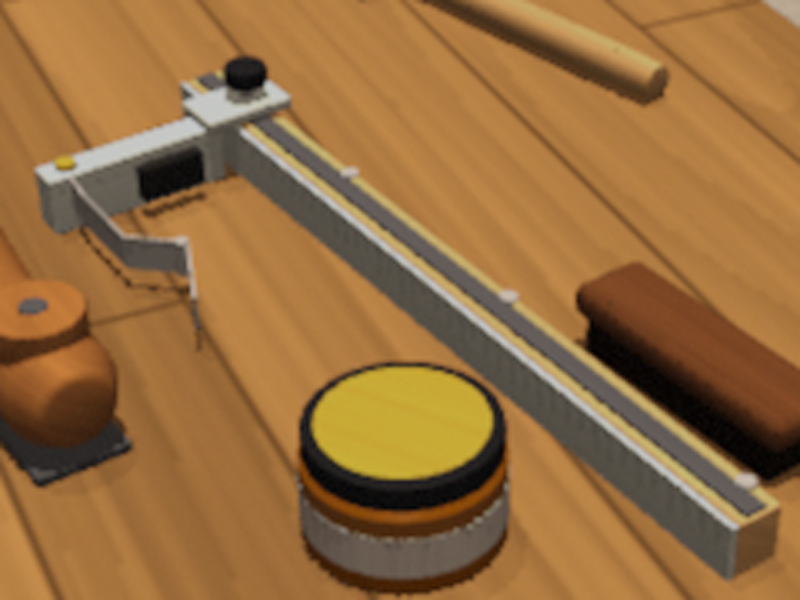

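View pics/s1c.png

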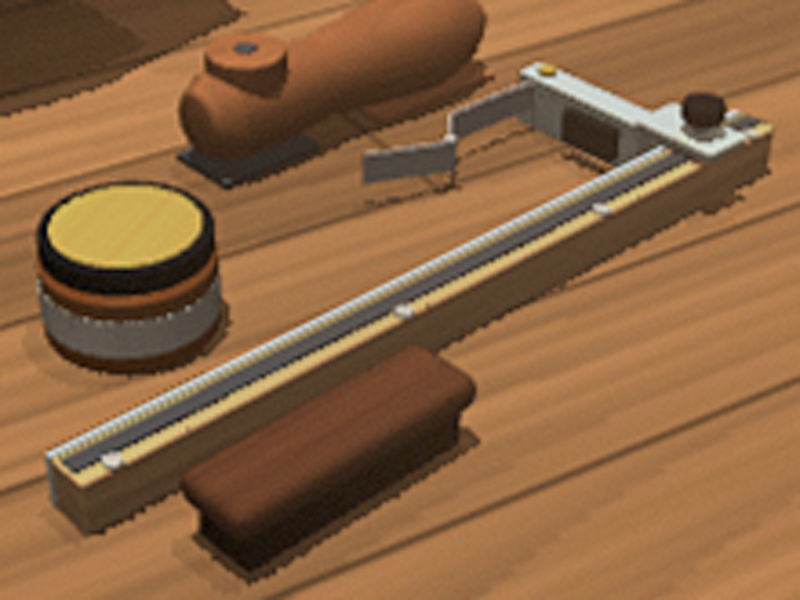

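The crops (scale 3.33 side, 3.64 scene) show the lid centre at side crop (402,423) and scene crop (125,226). The top edge of the rail face runs from side (732,532) to (243,130), and from scene (50,457) to (655,150). The bumper is at side (170,175), and the arm mouth tip is at side (198,345).

Run:
```python
from h import *
sd=lambda u,v:(180+u/3.3333,140+v/3.3333); sc=lambda u,v:(250+u/3.636,180+v/3.636)
def S(l,uv,z): print(l,"side",ground("side",sd(*uv),z).round(4))
def C(l,uv,z): print(l,"scene",ground("scene",sc(*uv),z).round(4))
S("near top",(732,532),.032);C("near top",(50,457),.032)
S("near foot",(728,577),0)
S("face far",(243,130),.032);C("face far",(655,150),.032)
S("nearback",(777,505),.032);C("nearback",(95,487),.032);C("farback",(770,130),.032)
S("jar",(402,423),.062);C("jar",(125,226),.062)
S("block out front top",(73,182),.037);S("block front inner top",(205,130),.037)
S("block outer L",(38,172),.037);C("block outer",(522,70),.037)
S("tip top",(190,285),.037);S("tip bot",(198,348),.01);C("tip top",(363,150),.037);S("nose",(186,240),.037);C("nose",(450,138),.037)
print("tin",ground("side",(322,366),.024),ground("scene",(201,273),.024))
a,b=ground("side",sd(732,532),.032),ground("side",sd(243,130),.032);d=b-a;print(np.degrees(np.arctan2(d[1],d[0])))
```

```text
near top side [ 0.6693 -0.2231  0.032 ]
near top scene [ 0.6771 -0.2181  0.032 ]
near foot side [ 0.673  -0.2183  0.    ]
face far side [0.5982 0.1989 0.032 ]
face far scene [0.6009 0.1977 0.032 ]
nearback side [ 0.6967 -0.2163  0.032 ]
nearback scene [ 0.7065 -0.209   0.032 ]
farback scene [0.6176 0.2713 0.032 ]
jar side [ 0.5555 -0.1262  0.062 ]
jar scene [ 0.5601 -0.1232  0.062 ]
block out front top side [0.4908 0.1771 0.037 ]
block front inner top side [0.5757 0.2    0.037 ]
block outer L side [0.4762 0.1959 0.037 ]
block outer scene [0.4852 0.1866 0.037 ]
tip top side [0.5162 0.0533 0.037 ]
tip bot side [0.5121 0.0358 0.01  ]
tip top scene [0.5195 0.0472 0.037 ]
nose side [0.5281 0.0943 0.037 ]
nose scene [0.5341 0.0985 0.037 ]
tin [ 0.51530878 -0.28347704  0.024     ] [ 0.52118943 -0.2782305   0.024     ]
99.55608138474848
```

Both cameras agree to a few mm. The rail runs at about 99.6° with its origin near (0.631, 0.027). The jar is at rail (-97, -137), the tin at (-163, -284), and home is estimated at y ≈ 116–120. I'll push with a partly closed finger pair as a cradle, first toward the rail and then along it.

Call:
servo_tool(
  increments=[
    {"grip": 0.65, "x": 27, "y": -24, "z": 0, "roll": 4},
    {"grip": 0.65, "x": 27, "y": -24, "z": 0, "roll": 0},
    {"grip": 0.65, "x": 27, "y": -24, "z": 0, "roll": 0},
    {"grip": 0.65, "x": 27, "y": -24, "z": 0, "roll": 0},
    {"grip": 0.65, "x": 27, "y": -24, "z": 0, "roll": 0},
  ],
  grip_force=30,
)

```text
clock: 0.52
tcp_pos: [0.2474, -0.4145, 0.2308]
orientation: [-0.0, 0.996, 0.084, -0.0]
wrist_force: [0.1, 0.1, 0.2]
finger_gap: 0.0302
grip_force: 0.0
```

Call:
servo_tool(
  increments=[
    {"grip": 0.65, "x": 27, "y": -24, "z": 0, "roll": 0},
    {"grip": 0.65, "x": 27, "y": -24, "z": 0, "roll": 0},
    {"grip": 0.65, "x": 27, "y": -24, "z": 0, "roll": 0},
    {"grip": 0.65, "x": 27, "y": -24, "z": 0, "roll": 0},
    {"grip": 0.65, "x": 27, "y": -24, "z": 0, "roll": 0},
  ],
)

```text
clock: 0.93
tcp_pos: [0.3603, -0.2735, 0.2311]
orientation: [-0.0, 0.996, 0.084, -0.0]
wrist_force: [-0.4, 0.0, -0.1]
finger_gap: 0.0298
grip_force: 0.0
```

Call:
servo_tool(
  increments=[
    {"grip": 0.65, "x": 27, "y": -24, "z": 0, "roll": 0},
    {"grip": 0.65, "x": 27, "y": -24, "z": 0, "roll": 0},
    {"grip": 0.65, "x": 27, "y": -24, "z": 0, "roll": 0},
    {"grip": 0.65, "x": 27, "y": -24, "z": 0, "roll": 0},
    {"grip": 0.65, "x": 10, "y": 0, "z": 0, "roll": 0},
  ],
)

```text
clock: 1.35
tcp_pos: [0.4614, -0.1564, 0.2311]
orientation: [-0.001, 0.996, 0.087, 0.0]
wrist_force: [-1.3, -0.4, -0.5]
finger_gap: 0.0299
grip_force: 0.0
```

Run:
```python
from h import *
s=env.get_state();print(s["tcp_pos"],s["joint_pos"],s["orientation"]);pic("wrist","w1.png");print(env.get_calibration("wrist"))
```

```text
[ 0.46138523 -0.15638309  0.23105075] [-4.92832391e-01  1.43957510e-01 -1.72471535e-01  1.25524795e+00
  1.72914781e-03  2.47458135e+00] [-9.64504301e-04  9.96209674e-01  8.69789863e-02  1.05410497e-04]
{'vertical_fov': 70.11956415144296, 'cx': 319.4553237779695, 'cy': 246.07259391699563, 'tool_from_camera': array([[ 4.76976673e-04, -9.60907453e-01, -2.76869354e-01,
         7.05322736e-02],
       [ 9.99999786e-01,  5.82610731e-04, -2.99269028e-04,
        -1.52062698e-03],
       [ 4.48876896e-04, -2.76869152e-01,  9.60907525e-01,
        -1.42598579e-01],
       [ 0.00000000e+00,  0.00000000e+00,  0.00000000e+00,
         1.00000000e+00]])}
```

View pics/w1.png

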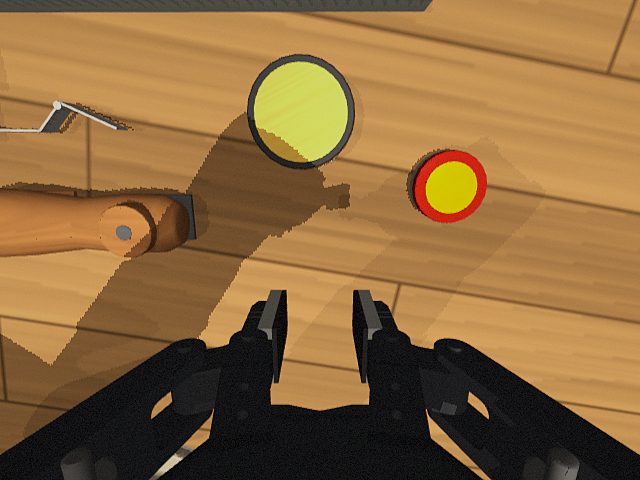

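The wrist view shows the lid centre at (301,111), the tin at (450,186), the rail near-end face along the top edge at row ≈11 ending at (424,11), and the arm nose at (57,104).

```bash
cat >> h.py <<'E'
def wground(s,uv,z):
    c,K=cal("wrist");T=np.array(c["tool_from_camera"]);w,x,y,zz=s["orientation"]
    from scipy.spatial.transform import Rotation as Ro
    R=Ro.from_quat([x,y,zz,w]).as_matrix();o=R@T[:3,3]+s["tcp_pos"];d=R@T[:3,:3]@np.linalg.inv(K)@np.array([uv[0],uv[1],1.])
    return o+d*(z-o[2])/d[2]
A=np.radians(99.6);U=np.array([np.cos(A),np.sin(A)]);X=np.array([np.sin(A),-np.cos(A)]);O=np.array([.631,.0265])
def rail(p): r=np.array(p)[:2]-O; return np.array([r@X,r@U])*1000
E
python3 - <<'E'
from h import *
s=env.get_state()
for l,uv,z in[("jar",(301,111),.062),("tin",(450,186),.024),("foot end",(424,11),0),("foot L",(2,13),0),("nose",(57,104),.037),("tip",(128,129),.037),("lasttoe",(195,215),0)]:
    p=wground(s,uv,z);print(l,p.round(4),rail(p).round(1))
print(rail(s["tcp_pos"]))
E
```

```text
jar [ 0.5585 -0.1237  0.062 ] [ -96.5 -136. ]
tin [ 0.518 -0.281  0.024] [-162.7 -284.3]
foot end [ 0.6717 -0.2204  0.    ] [  -1.  -250.3]
foot L [0.6005 0.1744 0.    ] [ -5.4 150.9]
nose [0.5278 0.0989 0.037 ] [-89.6  88.6]
tip [0.5172 0.0344 0.037 ] [-110.9   26.7]
lasttoe [ 0.4372 -0.021   0.    ] [-199.   -14.5]
[-196.96918649 -154.1371257 ]
```

Call:
servo_tool(
  increments=[
    {"grip": 0.65, "x": 14, "y": -20, "z": 20, "roll": 0},
    {"grip": 0.65, "x": 0, "y": 0, "z": 40, "roll": 0},
    {"grip": 0.65, "x": 0, "y": 0, "z": 40, "roll": 0},
    {"grip": 0.65, "x": 0, "y": 0, "z": 40, "roll": 0},
    {"grip": 0.65, "x": 0, "y": 0, "z": 40, "roll": 0},
  ],
)

```text
clock: 1.82
tcp_pos: [0.4698, -0.1394, 0.0497]
orientation: [0.0, 0.996, 0.084, 0.0]
wrist_force: [0.5, -0.5, -0.9]
finger_gap: 0.0302
grip_force: 0.0
```

Call:
servo_tool(
  increments=[
    {"grip": 0.65, "x": 0, "y": 0, "z": 25, "roll": 0},
    {"grip": 0.65, "x": 0, "y": 0, "z": 13, "roll": 0},
    {"grip": 0.65, "x": 0, "y": 0, "z": 0, "roll": 0},
  ],
)

```text
clock: 2.07
tcp_pos: [0.4668, -0.1382, 0.0097]
orientation: [-0.002, 0.996, 0.084, -0.003]
wrist_force: [-0.3, 0.4, -0.7]
finger_gap: 0.0297
grip_force: 0.0
```

Run:
```python
from h import *
s=env.get_state();print(s["tcp_pos"],rail(s["tcp_pos"]),s["wrist_force"],s["joint_pos"][5])
```

```text
[ 0.46681595 -0.13818405  0.00974874] [-189.348978   -134.99705214] [-0.31556768  0.36884486 -0.68382967] 2.5212374312018726
```

Call:
servo_tool(
  increments=[
    {"grip": 0.65, "x": 8, "y": 0, "z": 0, "roll": 0},
    {"grip": 0.65, "x": 8, "y": 0, "z": 0, "roll": 0},
    {"grip": 0.65, "x": 6, "y": 0, "z": 0, "roll": 0},
    {"grip": 0.65, "x": 5, "y": 0, "z": 0, "roll": 0},
    {"grip": 0.65, "x": 4, "y": 0, "z": 0, "roll": 0},
  ],
)

```text
clock: 2.48
tcp_pos: [0.502, -0.1336, 0.0143]
orientation: [0.0, 0.996, 0.085, 0.0]
wrist_force: [-2.1, 0.0, 1.8]
finger_gap: 0.0298
grip_force: 0.0
```

Call:
servo_tool(
  increments=[
    {"grip": 0.65, "x": 4, "y": 0, "z": 0, "roll": 0},
    {"grip": 0.65, "x": 4, "y": 0, "z": 0, "roll": 0},
    {"grip": 0.65, "x": 4, "y": 0, "z": 0, "roll": 0},
    {"grip": 0.65, "x": 4, "y": 0, "z": 0, "roll": 0},
    {"grip": 0.65, "x": 4, "y": 0, "z": 0, "roll": 0},
  ],
)

```text
clock: 2.9
tcp_pos: [0.5209, -0.13, 0.0133]
orientation: [0.0, 0.996, 0.084, -0.0]
wrist_force: [-2.2, -0.3, 0.8]
finger_gap: 0.0302
grip_force: 0.0
```

Call:
servo_tool(
  increments=[
    {"grip": 0.65, "x": 4, "y": 0, "z": 0, "roll": 0},
    {"grip": 0.65, "x": 4, "y": 0, "z": 0, "roll": 0},
    {"grip": 0.65, "x": 4, "y": 0, "z": 0, "roll": 0},
    {"grip": 0.65, "x": 3, "y": 0, "z": 0, "roll": 0},
    {"grip": 0.65, "x": 2, "y": 0, "z": 0, "roll": 0},
  ],
)

```text
clock: 3.32
tcp_pos: [0.5379, -0.1272, 0.0132]
orientation: [0.0, 0.996, 0.084, 0.0]
wrist_force: [-2.3, -0.9, 1.4]
finger_gap: 0.0299
grip_force: 0.0
```

Run:
```python
from h import *
s=env.get_state();print(s["tcp_pos"],rail(s["tcp_pos"]),s["wrist_force"],s["joint_pos"][5])
```

```text
[ 0.53791407 -0.12721745  0.01324807] [-117.41762439 -136.04097461] [-2.3156503  -0.92641377  1.35856089] 2.5950120154820975
```

Call:
servo_tool(
  increments=[
    {"grip": 0.65, "x": 2, "y": 0, "z": 0, "roll": 0},
    {"grip": 0.65, "x": 2, "y": 0, "z": 0, "roll": 0},
    {"grip": 0.65, "x": 2, "y": 0, "z": 0, "roll": 0},
    {"grip": 0.65, "x": 2, "y": 0, "z": 0, "roll": 0},
    {"grip": 0.65, "x": 1, "y": 0, "z": 0, "roll": 0},
  ],
)

```text
clock: 3.73
tcp_pos: [0.5464, -0.1257, 0.0132]
orientation: [0.0, 0.996, 0.084, -0.0]
wrist_force: [-4.9, -1.7, 0.6]
finger_gap: 0.03
grip_force: 0.0
```

Call:
servo_tool(
  increments=[
    {"grip": 0.65, "x": 1, "y": 0, "z": 0, "roll": 0},
    {"grip": 0.65, "x": 1, "y": 0, "z": 0, "roll": 0},
  ],
)

```text
clock: 3.9
tcp_pos: [0.5464, -0.1255, 0.013]
orientation: [0.0, 0.996, 0.084, -0.002]
wrist_force: [-9.7, -3.6, 3.5]
finger_gap: 0.0298
grip_force: 0.0
```

Call:
servo_tool(
  increments=[
    {"grip": 0.65, "x": -3, "y": 0, "z": 0, "roll": 0},
    {"grip": 0.65, "x": -8, "y": 0, "z": 0, "roll": 0},
    {"grip": 0.65, "x": -20, "y": 0, "z": 0, "roll": 0},
    {"grip": 0.65, "x": -10, "y": 0, "z": -30, "roll": 0},
    {"grip": 0.65, "x": 0, "y": 0, "z": -40, "roll": 0},
  ],
)

```text
clock: 4.32
tcp_pos: [0.5025, -0.1308, 0.0804]
orientation: [-0.002, 0.996, 0.084, -0.004]
wrist_force: [1.0, -0.3, 0.2]
finger_gap: 0.0298
grip_force: 0.0
```

Call:
servo_tool(
  increments=[
    {"grip": 0.65, "x": 0, "y": 0, "z": -40, "roll": 0},
    {"grip": 0.65, "x": 0, "y": 0, "z": -40, "roll": 0},
    {"grip": 0.65, "x": 0, "y": 0, "z": -40, "roll": 0},
    {"grip": 0.65, "x": 0, "y": 0, "z": 0, "roll": 0},
  ],
)

```text
clock: 4.65
tcp_pos: [0.512, -0.134, 0.2122]
orientation: [0.003, 0.996, 0.084, 0.007]
wrist_force: [1.0, -1.8, 0.7]
finger_gap: 0.03
grip_force: 0.0
```

Run:
```python
from h import *
s=env.get_state();pic("wrist","w2.png");print(s["tcp_pos"],s["wrist_force"])
```

```text
[ 0.51201519 -0.13399691  0.21224346] [ 1.0434113  -1.78007614  0.70651738]
```

View pics/w2.png

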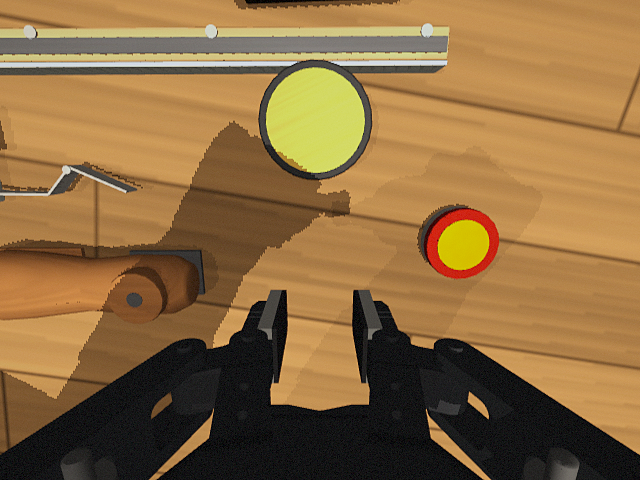

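The jar now stands against the rail: lid centre (315,119), rail face top edge from (0,68) to (447,64), nose (67,169), tin centre (464,245). I'll compute positions from these.

Run:
```python
from h import *
s=env.get_state()
for l,uv,z in[("jar",(315.5,119.5),.062),("tin",(464,245),.024),("face end",(447,65),.032),("face L",(1,68),.032),("foot end",(444,72),0),("foot L",(1,74),0),("nose",(67,169),.037)]:
    p=wground(s,uv,z);print(l,p.round(4),rail(p).round(1))
print(rail(s["tcp_pos"]),s["tcp_pos"],s["orientation"],s["joint_pos"][5])
```

```text
jar [ 0.6025 -0.114   0.062 ] [ -51.5 -133.7]
tin [ 0.5145 -0.2786  0.024 ] [-165.8 -281.4]
face end [ 0.6667 -0.2161  0.032 ] [  -5.2 -245.2]
face L [0.6004 0.1553 0.032 ] [ -8.7 132.1]
foot end [ 0.6693 -0.2246  0.    ] [  -4.1 -253.9]
foot L [0.5973 0.1831 0.    ] [ -7.1 160. ]
nose [0.5257 0.0991 0.037 ] [-91.7  89.2]
[-145.02595614 -137.8297621 ] [ 0.51099068 -0.1335854   0.208769  ] [0.00250697 0.9964122  0.08443668 0.00518638] 2.5644824587560935
```

Call:
servo_tool(
  increments=[
    {"grip": 0.65, "x": 31, "y": 24, "z": 0, "roll": 0},
    {"grip": 0.65, "x": 31, "y": 24, "z": 0, "roll": 0},
    {"grip": 0.65, "x": 31, "y": 24, "z": 0, "roll": -7},
    {"grip": 0.65, "x": 0, "y": 0, "z": 0, "roll": -7},
    {"grip": 0.65, "x": 0, "y": 0, "z": 0, "roll": -7},
  ],
)

```text
clock: 5.12
tcp_pos: [0.6128, -0.1887, 0.1998]
orientation: [-0.001, 0.964, 0.267, -0.001]
wrist_force: [-0.6, 0.3, 0.3]
finger_gap: 0.0297
grip_force: 0.0
```

Call:
servo_tool(
  increments=[
    {"grip": 0.65, "x": 0, "y": 0, "z": 0, "roll": -7},
    {"grip": 0.65, "x": 0, "y": 0, "z": 0, "roll": -7},
    {"grip": 0.65, "x": 0, "y": 0, "z": 0, "roll": -7},
    {"grip": 0.65, "x": 0, "y": 0, "z": 0, "roll": -7},
    {"grip": 0.65, "x": 0, "y": 0, "z": 0, "roll": -7},
  ],
)

```text
clock: 5.53
tcp_pos: [0.6113, -0.1875, 0.202]
orientation: [-0.001, 0.839, 0.545, -0.0]
wrist_force: [0.1, -0.3, 0.1]
finger_gap: 0.0299
grip_force: 0.0
```

Call:
servo_tool(
  increments=[
    {"grip": 0.65, "x": 0, "y": 0, "z": 0, "roll": -7},
    {"grip": 0.65, "x": 0, "y": 0, "z": 0, "roll": -7},
    {"grip": 0.65, "x": 0, "y": 0, "z": 0, "roll": -7},
    {"grip": 0.65, "x": 0, "y": 0, "z": 0, "roll": -7},
    {"grip": 0.65, "x": 0, "y": 0, "z": 0, "roll": 0},
  ],
)

```text
clock: 5.95
tcp_pos: [0.6113, -0.1875, 0.2022]
orientation: [-0.0, 0.683, 0.731, -0.0]
wrist_force: [-1.0, 0.5, -0.4]
finger_gap: 0.0301
grip_force: 0.0
```

```bash
cat >> h.py <<'E'
_p=O-.0042*X-.135*U
A=np.radians(100.05);U=np.array([np.cos(A),np.sin(A)]);X=np.array([np.sin(A),-np.cos(A)]);O=_p+.135*U
def st():
    s=env.get_state();w,x,y,z=s["orientation"];f=s["wrist_force"]
    print("rail",rail(s["tcp_pos"]).round(1),"z",s["tcp_pos"][2].round(4),"yaw",round(np.degrees(2*np.arctan2(y,x)),2),"F x,y,z",(f[:2]@X).round(1),(f[:2]@U).round(1),f[2].round(1),"t",s["clock"])
    return s
E
python3 -c "
from h import *
s=st();print(s['joint_pos'],s['qvel'])"
```

```text
rail [ -51.5 -207.3] z 0.2022 yaw 93.86 F x,y,z -0.9 0.7 -0.4 t 5.95
[-4.23194980e-01  4.49921374e-01  1.76105726e-01  1.29786322e+00
  2.97331707e-04  1.08027533e+00] [ 0.00053642 -0.00120046  0.00188772  0.00385105 -0.00106679  0.18841094]
```

Call:
servo_tool(
  increments=[
    {"grip": 0.65, "x": 0, "y": 0, "z": 0, "roll": -6.4},
    {"grip": 0.65, "x": -5, "y": 4, "z": 40, "roll": 0},
    {"grip": 0.65, "x": 0, "y": 0, "z": 40, "roll": 0},
    {"grip": 0.65, "x": 0, "y": 0, "z": 40, "roll": 0},
    {"grip": 0.65, "x": 0, "y": 0, "z": 25, "roll": 0},
  ],
)

```text
clock: 6.37
tcp_pos: [0.614, -0.1908, 0.0535]
orientation: [-0.002, 0.644, 0.765, -0.001]
wrist_force: [-0.4, 1.2, -0.3]
finger_gap: 0.03
grip_force: 0.0
```

Call:
servo_tool(
  increments=[
    {"grip": 0.65, "x": 0, "y": 0, "z": 15, "roll": 0},
    {"grip": 0.65, "x": 0, "y": 0, "z": 15, "roll": 0},
    {"grip": 0.65, "x": 0, "y": 0, "z": 14, "roll": 0},
    {"grip": 0.65, "x": 0, "y": 0, "z": 0, "roll": 0},
    {"grip": 0.65, "x": 0, "y": 0, "z": 0, "roll": 0},
  ],
)

```text
clock: 6.78
tcp_pos: [0.6153, -0.1913, 0.013]
orientation: [-0.001, 0.643, 0.766, -0.0]
wrist_force: [0.7, -0.8, 0.2]
finger_gap: 0.0298
grip_force: 0.0
```

```bash
python3 -c "
from h import *
st();pic('side','d2.png')"
```

```text
rail [ -48.2 -211.8] z 0.013 yaw 99.96 F x,y,z 0.5 -0.9 0.2 t 6.7833
```

View pics/d2.png

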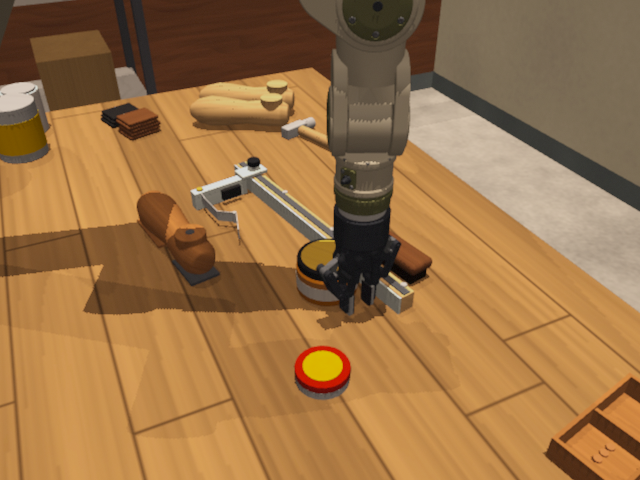

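The fingers stand behind the jar and clear of the rail and tin. The slide starts with a slight bias toward the rail.

Call:
servo_tool(
  increments=[
    {"grip": 0.65, "x": 5, "y": 2.5, "z": 0, "roll": 0},
    {"grip": 0.65, "x": 5, "y": 0, "z": 0, "roll": 0},
    {"grip": 0.65, "x": 4, "y": 0, "z": 0, "roll": 0},
    {"grip": 0.65, "x": 4, "y": 0, "z": 0, "roll": 0},
    {"grip": 0.65, "x": 4, "y": 0, "z": 0, "roll": 0},
  ],
)

```text
clock: 7.25
tcp_pos: [0.6151, -0.1699, 0.015]
orientation: [0.001, 0.642, 0.767, -0.001]
wrist_force: [-1.5, -3.3, 0.5]
finger_gap: 0.0299
grip_force: 0.0
```

Call:
servo_tool(
  increments=[
    {"grip": 0.65, "x": 4, "y": 0, "z": 0, "roll": 0},
    {"grip": 0.65, "x": 4, "y": 0, "z": 0, "roll": 0},
    {"grip": 0.65, "x": 4, "y": 0, "z": 0, "roll": 0},
    {"grip": 0.65, "x": 4, "y": 0, "z": 0, "roll": 0},
    {"grip": 0.65, "x": 4, "y": 0, "z": 0, "roll": 0},
  ],
)

```text
clock: 7.67
tcp_pos: [0.6113, -0.1497, 0.0142]
orientation: [-0.0, 0.642, 0.766, -0.0]
wrist_force: [-1.6, -3.7, 0.2]
finger_gap: 0.0303
grip_force: 0.0
```

```bash
python3 -c "
from h import *
st()"
```

```text
rail [ -44.9 -170.1] z 0.0142 yaw 100.07 F x,y,z -2.2 -3.4 0.2 t 7.6667
```

Call:
servo_tool(
  increments=[
    {"grip": 0.65, "x": 5, "y": 0, "z": 0, "roll": 0},
    {"grip": 0.65, "x": 5, "y": 0, "z": 0, "roll": 0},
    {"grip": 0.65, "x": 5, "y": 0, "z": 0, "roll": 0},
    {"grip": 0.65, "x": 5, "y": 0, "z": 0, "roll": 0},
    {"grip": 0.65, "x": 5, "y": 0, "z": 0, "roll": 0},
  ],
)

```text
clock: 8.08
tcp_pos: [0.607, -0.1248, 0.0142]
orientation: [-0.0, 0.642, 0.767, -0.0]
wrist_force: [-1.3, -3.2, -0.1]
finger_gap: 0.0301
grip_force: 0.0
```

Call:
servo_tool(
  increments=[
    {"grip": 0.65, "x": 5, "y": 0, "z": 0, "roll": 0},
    {"grip": 0.65, "x": 5, "y": 0, "z": 0, "roll": 0},
    {"grip": 0.65, "x": 5, "y": 0, "z": 0, "roll": 0},
    {"grip": 0.65, "x": 5, "y": 0, "z": 0, "roll": 0},
    {"grip": 0.65, "x": 5, "y": 0, "z": 0, "roll": 0},
  ],
)

```text
clock: 8.5
tcp_pos: [0.6027, -0.1003, 0.0143]
orientation: [0.0, 0.642, 0.767, -0.0]
wrist_force: [-1.3, -3.8, 0.1]
finger_gap: 0.0299
grip_force: 0.0
```

```bash
python3 -c "
from h import *
st()"
```

```text
rail [ -44.7 -120. ] z 0.0143 yaw 100.08 F x,y,z -1.9 -3.5 0.1 t 8.5
```

Steady, with 2 N into the rail.

Call:
servo_tool(
  increments=[
    {"grip": 0.65, "x": 5, "y": 0, "z": 0, "roll": 0},
    {"grip": 0.65, "x": 5, "y": 0, "z": 0, "roll": 0},
    {"grip": 0.65, "x": 5, "y": 0, "z": 0, "roll": 0},
    {"grip": 0.65, "x": 5, "y": 0, "z": 0, "roll": 0},
    {"grip": 0.65, "x": 5, "y": 0, "z": 0, "roll": 0},
  ],
)

```text
clock: 8.92
tcp_pos: [0.5983, -0.0757, 0.0143]
orientation: [-0.0, 0.642, 0.766, -0.0]
wrist_force: [-2.1, -3.2, 0.3]
finger_gap: 0.0299
grip_force: 0.0
```

Call:
servo_tool(
  increments=[
    {"grip": 0.65, "x": 5, "y": 0, "z": 0, "roll": 0},
    {"grip": 0.65, "x": 5, "y": 0, "z": 0, "roll": 0},
    {"grip": 0.65, "x": 5, "y": 0, "z": 0, "roll": 0},
    {"grip": 0.65, "x": 5, "y": 0, "z": 0, "roll": 0},
    {"grip": 0.65, "x": 5, "y": 0, "z": 0, "roll": 0},
  ],
)

```text
clock: 9.33
tcp_pos: [0.5939, -0.0511, 0.0143]
orientation: [0.0, 0.642, 0.767, -0.0]
wrist_force: [-0.2, -2.7, -0.1]
finger_gap: 0.03
grip_force: 0.0
```

Call:
servo_tool(
  increments=[
    {"grip": 0.65, "x": 5, "y": 0, "z": 0, "roll": 0},
    {"grip": 0.65, "x": 5, "y": 0, "z": 0, "roll": 0},
    {"grip": 0.65, "x": 5, "y": 0, "z": 0, "roll": 0},
    {"grip": 0.65, "x": 5, "y": 0, "z": 0, "roll": 0},
    {"grip": 0.65, "x": 5, "y": 0, "z": 0, "roll": 0},
  ],
)

```text
clock: 9.75
tcp_pos: [0.5895, -0.0265, 0.0143]
orientation: [-0.0, 0.642, 0.766, -0.0]
wrist_force: [-1.3, -3.1, -0.4]
finger_gap: 0.0293
grip_force: 0.0
```

Call:
servo_tool(
  increments=[
    {"grip": 0.65, "x": 4, "y": 0, "z": 0, "roll": 0},
    {"grip": 0.65, "x": 4, "y": 0, "z": 0, "roll": 0},
    {"grip": 0.65, "x": 4, "y": 0, "z": 0, "roll": 0},
    {"grip": 0.65, "x": 4, "y": 0, "z": 0, "roll": 0},
    {"grip": 0.65, "x": 4, "y": 0, "z": 0, "roll": 0},
  ],
)

```text
clock: 10.17
tcp_pos: [0.5861, -0.007, 0.0142]
orientation: [0.0, 0.642, 0.766, -0.0]
wrist_force: [-1.7, -2.9, -0.4]
finger_gap: 0.0298
grip_force: 0.0
```

```bash
python3 -c "
from h import *
st()"
```

```text
rail [-44.8 -25.2] z 0.0142 yaw 100.07 F x,y,z -2.2 -2.5 -0.4 t 10.1667
```

Call:
servo_tool(
  increments=[
    {"grip": 0.65, "x": 4, "y": 0, "z": 0, "roll": 0},
    {"grip": 0.65, "x": 4, "y": 0, "z": 0, "roll": 0},
    {"grip": 0.65, "x": 4, "y": 0, "z": 0, "roll": 0},
    {"grip": 0.65, "x": 4, "y": 0, "z": 0, "roll": 0},
    {"grip": 0.65, "x": 3, "y": 0, "z": 0, "roll": 0},
  ],
)

```text
clock: 10.58
tcp_pos: [0.5827, 0.0117, 0.0143]
orientation: [0.0, 0.642, 0.767, -0.0]
wrist_force: [-1.3, -5.2, 0.0]
finger_gap: 0.03
grip_force: 0.0
```

Call:
servo_tool(
  increments=[
    {"grip": 0.65, "x": 3, "y": 0, "z": 0, "roll": 0},
    {"grip": 0.65, "x": 3, "y": 0, "z": 0, "roll": 0},
    {"grip": 0.65, "x": 3, "y": 0, "z": 0, "roll": 0},
    {"grip": 0.65, "x": 3, "y": 0, "z": 0, "roll": 0},
    {"grip": 0.65, "x": 3, "y": 0, "z": 0, "roll": 0},
  ],
)

```text
clock: 11.0
tcp_pos: [0.5798, 0.0253, 0.0143]
orientation: [0.0, 0.642, 0.766, -0.001]
wrist_force: [-3.9, -8.9, 1.5]
finger_gap: 0.0297
grip_force: 0.0
```

```bash
python3 -c "
from h import *
st()"
```

```text
rail [-45.4   7.7] z 0.0143 yaw 100.05 F x,y,z -5.4 -8.1 1.5 t 11.0
```

Call:
servo_tool(
  increments=[
    {"grip": 0.65, "x": 2, "y": 0, "z": 0, "roll": 0},
    {"grip": 0.65, "x": 2, "y": 0, "z": 0, "roll": 0},
    {"grip": 0.65, "x": 2, "y": 0, "z": 0, "roll": 0},
    {"grip": 0.65, "x": 2, "y": 0, "z": 0, "roll": 0},
    {"grip": 0.65, "x": 2, "y": 0, "z": 0, "roll": 0},
  ],
)

```text
clock: 11.42
tcp_pos: [0.578, 0.035, 0.0143]
orientation: [0.0, 0.643, 0.766, -0.001]
wrist_force: [-2.9, -8.1, 0.9]
finger_gap: 0.0298
grip_force: 0.2
```

Call:
servo_tool(
  increments=[
    {"grip": 0.65, "x": 2, "y": 0, "z": 0, "roll": 0},
    {"grip": 0.65, "x": 2, "y": 0, "z": 0, "roll": 0},
    {"grip": 0.65, "x": 2, "y": 0, "z": 0, "roll": 0},
    {"grip": 0.65, "x": 2, "y": 0, "z": 0, "roll": 0},
    {"grip": 0.65, "x": 2, "y": 0, "z": 0, "roll": 0},
  ],
)

```text
clock: 11.83
tcp_pos: [0.5755, 0.0448, 0.014]
orientation: [-0.0, 0.643, 0.766, -0.002]
wrist_force: [-4.6, -8.0, 1.2]
finger_gap: 0.0302
grip_force: 0.2
```

```bash
python3 -c "
from h import *
st()"
```

```text
rail [-46.2  27.7] z 0.014 yaw 100.04 F x,y,z -6.0 -7.1 1.2 t 11.8333
```

Call:
servo_tool(
  increments=[
    {"grip": 0.65, "x": 2, "y": -0.5, "z": 0, "roll": 0},
    {"grip": 0.65, "x": 2, "y": -0.5, "z": 0, "roll": 0},
    {"grip": 0.65, "x": 2, "y": 0, "z": 0, "roll": 0},
    {"grip": 0.65, "x": 2, "y": 0, "z": 0, "roll": 0},
    {"grip": 0.65, "x": 2, "y": 0, "z": 0, "roll": 0},
  ],
)

```text
clock: 12.25
tcp_pos: [0.5731, 0.055, 0.014]
orientation: [-0.0, 0.642, 0.766, -0.001]
wrist_force: [-2.2, -6.0, -0.8]
finger_gap: 0.0299
grip_force: 0.4
```

Call:
servo_tool(
  increments=[
    {"grip": 0.65, "x": 2, "y": 0, "z": 0, "roll": 0},
    {"grip": 0.65, "x": 2, "y": 0, "z": 0, "roll": 0},
    {"grip": 0.65, "x": 1, "y": 0, "z": 0, "roll": 0},
    {"grip": 0.65, "x": 1, "y": 0, "z": 0, "roll": 0},
    {"grip": 0.65, "x": 1, "y": 0, "z": 0, "roll": 0},
  ],
)

```text
clock: 12.67
tcp_pos: [0.5722, 0.0622, 0.0141]
orientation: [-0.0, 0.642, 0.766, -0.001]
wrist_force: [-2.6, -5.0, -0.4]
finger_gap: 0.0301
grip_force: 0.1
```

```bash
python3 -c "
from h import *
st()"
```

```text
rail [-46.4  45.4] z 0.0141 yaw 100.07 F x,y,z -3.4 -4.5 -0.4 t 12.6667
```

Call:
servo_tool(
  increments=[
    {"grip": 0.65, "x": 1.5, "y": 0, "z": 0, "roll": 0},
    {"grip": 0.65, "x": 1.5, "y": 0, "z": 0, "roll": 0},
    {"grip": 0.65, "x": 1.5, "y": 0, "z": 0, "roll": 0},
    {"grip": 0.65, "x": 1.5, "y": 0, "z": 0, "roll": 0},
    {"grip": 0.65, "x": 1.5, "y": 0, "z": 0, "roll": 0},
  ],
)

```text
clock: 13.08
tcp_pos: [0.5714, 0.07, 0.0143]
orientation: [0.0, 0.642, 0.767, 0.0]
wrist_force: [-2.2, -4.0, -1.4]
finger_gap: 0.0301
grip_force: 0.0
```

Call:
servo_tool(
  increments=[
    {"grip": 0.65, "x": 1, "y": 0, "z": 0, "roll": 0},
    {"grip": 0.65, "x": 1, "y": 0, "z": 0, "roll": 0},
    {"grip": 0.65, "x": 1, "y": 0, "z": 0, "roll": 0},
  ],
)

```text
clock: 13.33
tcp_pos: [0.5708, 0.0727, 0.0144]
orientation: [0.0, 0.642, 0.767, -0.0]
wrist_force: [-2.9, -3.8, 1.2]
finger_gap: 0.0299
grip_force: 0.0
```

Call:
servo_tool(
  increments=[
    {"grip": 0.65, "x": 1, "y": 0, "z": 0, "roll": 0},
    {"grip": 0.65, "x": 1, "y": 0, "z": 0, "roll": 0},
    {"grip": 0.65, "x": 1, "y": 0, "z": 0, "roll": 0},
  ],
)

```text
clock: 13.58
tcp_pos: [0.5703, 0.0758, 0.0142]
orientation: [-0.0, 0.642, 0.766, 0.0]
wrist_force: [-1.4, -3.6, -0.9]
finger_gap: 0.03
grip_force: 0.0
```

```bash
python3 -c "
from h import *
st()"
```

```text
rail [-45.9  59.1] z 0.0142 yaw 100.08 F x,y,z -2.0 -3.3 -0.9 t 13.5833
```

Call:
servo_tool(
  increments=[
    {"grip": 0.65, "x": 1, "y": 0, "z": 0, "roll": 0},
    {"grip": 0.65, "x": 1, "y": 0, "z": 0, "roll": 0},
  ],
)

```text
clock: 13.75
tcp_pos: [0.5701, 0.0779, 0.0142]
orientation: [-0.0, 0.642, 0.767, 0.0]
wrist_force: [-1.6, -2.5, -0.3]
finger_gap: 0.0301
grip_force: 0.0
```

Call:
servo_tool(
  increments=[
    {"grip": 0.65, "x": 1, "y": 0, "z": 0, "roll": 0},
    {"grip": 0.65, "x": 1, "y": 0, "z": 0, "roll": 0},
  ],
)

```text
clock: 13.92
tcp_pos: [0.5697, 0.0799, 0.0143]
orientation: [0.0, 0.642, 0.767, 0.0]
wrist_force: [-2.0, -3.3, -0.5]
finger_gap: 0.0302
grip_force: 0.0
```

```bash
python3 -c "
from h import *
st()"
```

```text
rail [-45.8  63.2] z 0.0143 yaw 100.09 F x,y,z -2.6 -2.9 -0.5 t 13.9167
```

Call:
servo_tool(
  increments=[
    {"grip": 0.65, "x": 1, "y": 0, "z": 0, "roll": 0},
    {"grip": 0.65, "x": 1, "y": 0, "z": 0, "roll": 0},
  ],
)

```text
clock: 14.08
tcp_pos: [0.5694, 0.0818, 0.0143]
orientation: [0.0, 0.642, 0.767, 0.0]
wrist_force: [-1.5, -3.4, -0.1]
finger_gap: 0.0298
grip_force: 0.0
```

Call:
servo_tool(
  increments=[
    {"grip": 0.65, "x": 1, "y": 0, "z": 0, "roll": 0},
    {"grip": 0.65, "x": 0, "y": 0, "z": 0, "roll": 0},
  ],
)

```text
clock: 14.25
tcp_pos: [0.5692, 0.0825, 0.0143]
orientation: [0.0, 0.642, 0.767, -0.0]
wrist_force: [-1.6, -4.6, -0.8]
finger_gap: 0.0296
grip_force: 0.0
```

```bash
python3 -c "
from h import *
st()"
```

```text
rail [-45.8  65.9] z 0.0143 yaw 100.08 F x,y,z -2.4 -4.3 -0.8 t 14.25
```

Call:
servo_tool(
  increments=[
    {"grip": 0.65, "x": 1, "y": 0, "z": 0, "roll": 0},
    {"grip": 0.65, "x": 0, "y": 0, "z": 0, "roll": 0},
  ],
)

```text
clock: 14.42
tcp_pos: [0.5691, 0.0831, 0.0144]
orientation: [0.001, 0.642, 0.766, -0.0]
wrist_force: [-0.8, -5.4, 1.1]
finger_gap: 0.0296
grip_force: 0.0
```

Call:
servo_tool(
  increments=[
    {"grip": 0.65, "x": 1, "y": 0, "z": 0, "roll": 0},
    {"grip": 0.65, "x": 0, "y": 0, "z": 0, "roll": 0},
  ],
)

```text
clock: 14.58
tcp_pos: [0.5691, 0.0836, 0.0145]
orientation: [0.001, 0.642, 0.766, -0.001]
wrist_force: [-1.8, -7.6, -0.2]
finger_gap: 0.03
grip_force: 0.0
```

```bash
python3 -c "
from h import *
st()"
```

```text
rail [-45.8  67. ] z 0.0145 yaw 100.05 F x,y,z -3.1 -7.1 -0.2 t 14.5833
```

Call:
servo_tool(
  increments=[
    {"grip": 0.65, "x": 1, "y": 0, "z": 0, "roll": 0},
    {"grip": 0.65, "x": 0.5, "y": 0, "z": 0, "roll": 0},
    {"grip": 0.65, "x": 0, "y": 0, "z": 0, "roll": 0},
  ],
)

```text
clock: 14.83
tcp_pos: [0.569, 0.0844, 0.0146]
orientation: [0.001, 0.643, 0.766, -0.001]
wrist_force: [-1.6, -10.8, 1.5]
finger_gap: 0.0298
grip_force: 0.0
```

```bash
python3 -c "
from h import *
st()"
```

```text
rail [-45.7  67.8] z 0.0146 yaw 100.02 F x,y,z -3.5 -10.4 1.5 t 14.8333
```

The bumper is compressed about 2–3 mm at 10 N, so I'll back off gently.

Call:
servo_tool(
  increments=[
    {"grip": 0.65, "x": -1, "y": 0, "z": 0, "roll": 0},
    {"grip": 0.65, "x": -2, "y": 0, "z": 0, "roll": 0},
    {"grip": 0.65, "x": -3, "y": 0, "z": 0, "roll": 0},
    {"grip": 0.65, "x": -8, "y": 0, "z": 0, "roll": 0},
    {"grip": 0.65, "x": -15, "y": 0, "z": 0, "roll": 0},
  ],
)

```text
clock: 15.25
tcp_pos: [0.5739, 0.0585, 0.0144]
orientation: [-0.0, 0.641, 0.767, 0.001]
wrist_force: [-0.1, -0.7, 0.3]
finger_gap: 0.0296
grip_force: 0.0
```

Call:
servo_tool(
  increments=[
    {"grip": 0.65, "x": -20, "y": 0, "z": 0, "roll": 0},
    {"grip": 0.65, "x": -20, "y": 0, "z": 0, "roll": 0},
    {"grip": 0.65, "x": -20, "y": 0, "z": -30, "roll": 0},
    {"grip": 0.65, "x": 0, "y": 0, "z": -40, "roll": 0},
    {"grip": 0.65, "x": 0, "y": 0, "z": -40, "roll": 0},
  ],
)

```text
clock: 15.67
tcp_pos: [0.5836, -0.0028, 0.1245]
orientation: [-0.001, 0.643, 0.766, -0.0]
wrist_force: [0.8, -1.5, -0.6]
finger_gap: 0.03
grip_force: 0.0
```

Call:
servo_tool(
  increments=[
    {"grip": 0.65, "x": 0, "y": 0, "z": -40, "roll": 0},
    {"grip": 0.65, "x": 0, "y": 0, "z": -40, "roll": 0},
    {"grip": 0.65, "x": 0, "y": 0, "z": 0, "roll": 0},
    {"grip": 0.65, "x": 0, "y": 0, "z": 0, "roll": 0},
    {"grip": 0.65, "x": 0, "y": 0, "z": 0, "roll": 0},
  ],
)

```text
clock: 16.08
tcp_pos: [0.5843, -0.0016, 0.2042]
orientation: [0.0, 0.642, 0.767, 0.0]
wrist_force: [0.1, 0.8, -0.2]
finger_gap: 0.0304
grip_force: 0.0
```

```bash
python3 -c "
from h import *
st();w=pic('wrist','w3.png');d=pic('side','d3.png')
c=cv2.resize(d[120:400,120:440],(686,600),interpolation=cv2.INTER_CUBIC);cv2.imwrite('pics/d3c.png',c)"
```

```text
rail [-45.6 -19.6] z 0.2042 yaw 100.08 F x,y,z 0.3 0.7 -0.2 t 16.0833
```

View pics/w3.png

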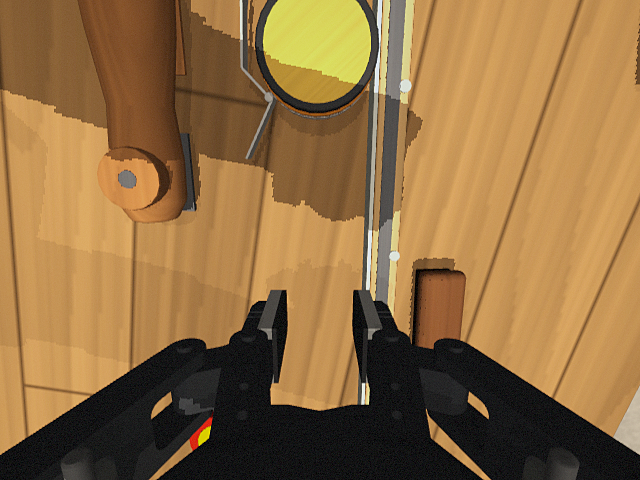

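View pics/d3c.png

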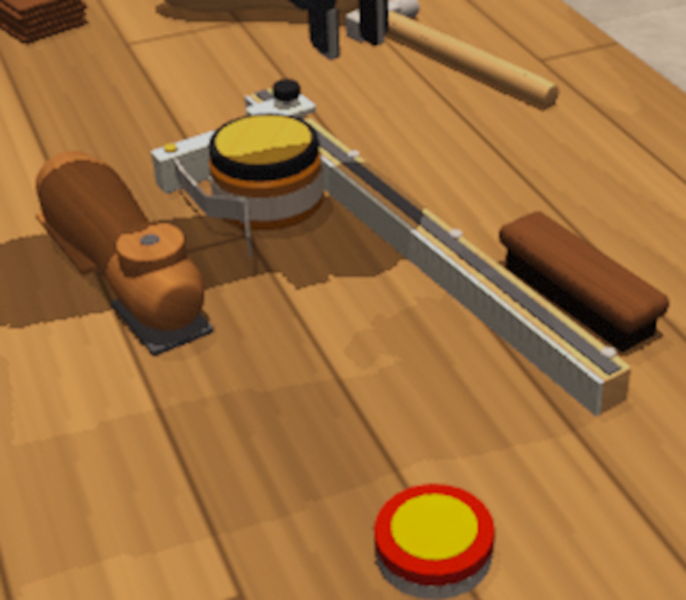

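The jar stands upright against the rail and the stop block, and the arm's nose at wrist (268,98) is closed in behind the lid centre at (317,44). The tin, last and brush are in place. I'll check the numbers, then hand in.

```bash
python3 -c "
from h import *
s=env.get_state()
j=rail(wground(s,(317,46),.062));n=rail(wground(s,(268,98),.037));print(j,n)
if 20<j[1]-n[1]<45 and j[1]>115: print(env.hand_in())"
```

```text
[-48.66320497 124.79159044] [-89.76002841  92.48827771]
the job is handed in; nothing more can be done
None
```

The jar is standing upright against the rail, home on the rubber bumper with the sprung arm closed behind it, the tin, last and brush look undisturbed in the final pictures, and the job is handed in.

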